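# Lock the sprung dust cap into the extractor's suction port

### The arm

A 6-joint arm with a two-finger parallel gripper is mounted at the origin on the work surface. World frame = base frame: x ahead of the robot, y to its left, z up, the work surface at z = 0. Lengths are in m, angles in rad, forces in N, time in s.
With the tool pointing down it reaches from about 0.275 to 0.975 m from the base axis. Payload 8.4 kg.
Tool frame: the origin (TCP) lies on the centre line of the jaws, within the pads' length; the fingertips stand 8 mm ahead of it and the grasp point (between the pads) lies 11 mm behind it (env.tips_ahead is the z of the fingertips in the tool frame, in m); z points along the fingers, y is the line along which they close (so a half turn about z gives the same grasp; the last joint's range is limited). The gripper opens to 92 mm and grips with 3 to 60 N. Pads are 20 mm wide; open, the fingers measure 128 mm over their backs; the gripper's body (75 mm by 189 mm) begins 69 mm behind the grasp point.
Start: joints at [1.189, 0.353, 1.633, -0, 1.155, -0.002], TCP at [0.232, 0.58, 0.223] pointing down, gripper open.
Joint ranges: [-2.63, 2.63], [-0.92, 2.1], [0.06, 2.66], [-1.3, 4.44], [0, 2.69], [-3.02, 3.02]. Speed limits (rad/s): [2.22, 2.22, 2.79, 3.14, 3.14, 3.14].

### API

Orientations are given as a rotation vector (axis times angle).
In Python, from station import observe, optics, job, env gives the robot as it stands. The module is installed in compiled form; this text tells all that it offers.
- The arm moves only by the tool carry_out, never from a script. Its argument "moves" is a list of rows, each a list of 7 numbers: the shift along the tool's x, y, z in mm, then the turn, a rotation vector about the tool's x, y, z in rad, then the finger opening in mm, from 0 to 91.9. A call has 1 to 5 rows; each row is the pose to reach, as a shift and turn from the pose commanded when the call began, along the tool's axes at that moment; what a row does not reach only later rows make up. A row lasts 1/8 s, in which the tool goes at most 62.5 mm and 10.7 degrees, less where a joint would pass 70% of its speed; a pose out of reach is approached as far as the arm can. A call with a gripper value outside its range is refused whole. The fingers move at their own pace and stop on an object; "newtons" is the grip in N (left out, the last holds). Time passes only in rows, so rows that repeat a pose let the fingers close. It gives the time, the measured TCP pose, the force, the opening and the grip force at its end, in the units of the state.
- observe(): the state, without advancing time (a new reading comes with each control period).
- optics.capture(name): name is "scene" or "top"; returns the picture (420x560x3 uint8, blue, green, red); there is no depth.
- optics.camera_model(name): a dict with "mtx" (3x3 intrinsics, pixels), "distortion" ([k1, k2, p1, p2, k3] as OpenCV has them; the pictures are not rectified), "cam_to_world" (4x4, takes a point from camera to world coordinates). Camera axes: x right, y down, z forward; pixel columns grow to the right and rows downward; lengths in m; the calibration is good to about 2 mm. A picture is of the moment at which its call begins. camera_model takes no time and is no camera call.
- job.close_job(): hands the job in; it is judged then, once.
The state is a dict: "t": time; "joints": joint angles; "joint_vel": joint speeds; "joint_torque": joint torques, N m; "eef_pos": TCP position; "eef_rot": TCP orientation; "ft_force": force on the tool from outside, world axes, zero at the start; "moment": the same for the moment, N m; "opening": finger opening in m; "finger_force": force on a finger pad.
Only numpy, scipy, OpenCV 4.12 (cv2) and the standard library are available. Lean on these libraries where they do the work, as an engineer would, in place of code of your own. Each camera call takes 0.05 s, during which the arm holds its last target. There are 200 camera calls.

### The job

Close the open suction port on the sloping face of the grey dust extractor with the yellow cap: pinch its two blue tabs fully together, fit the cap square into the collar, press it down on the sprung orange seal as far as it goes and let go, so that the tabs spring out under the rim and keep the seal pressed. Press firmly but do not force it, and leave the polish tin, the heel block and the brush where they are.

Things in the scene. Friction and masses are not known exactly. Their poses are not given: they have to be found in the camera images.
- cap_grip (a point): Grasp point of the loose yellow cap (about 0.11 kg): on its axis, half-way up its two upright blue tabs, 45 mm above the cap's underside. z: the cap's axis, up out of its top. The tabs stand on the +y and -y sides and are pinched together along y: each 22 mm wide (x), 5 mm thick, 36 mm tall, on top of the flange; outer faces 60 mm apart when free, 45 mm when fully pinched.
- cap_foot (a point): Centre of the cap's flat underside; same axes. From here up: round plug 58 mm across (tapering to 50 mm over its lowest 6 mm), 18 mm long; flange 88 mm across, 18 to 23 mm up; tabs 23 to 59 mm up. Each tab has a nose 3.5 to 9.5 mm up (its top 8.5 mm below the flange's underside) reaching 35.5 mm from the axis when free, 28 mm (within the plug's outline) when fully pinched.
- tab_left (a joint): How far the tab on the cap's +y side is pushed in: 0 m free (nose out), 0.0075 m fully pinched, a hard stop. Sprung outwards: 2.8 N to start it, 8 N at the stop; a grip of about 15 to 30 N takes both tabs to their stops and then holds the cap firmly.
- tab_right (a joint): The same for the tab on the cap's -y side.
- port_face (a point): Centre of the suction port on the extractor's sloping face, level with the face. z: the port's axis, square out of the face, tilted 22 degrees from vertical towards the machine's low front; y: level across the face. Around the axis stands an aluminium collar; its top is somewhere between 28 and 38 mm above this point (drawn out by an unknown, unmeasured amount): feel for it. It does not give.
- seal (a joint): How far the orange seal ring, 66 to 80 mm across, standing 5 mm above the collar's lip, is pressed down: 0 m free, 0.005 m level with the lip. Sprung: 4.8 N to start it, 7.8 N at 2.5 mm, 10.8 N at 5 mm, where the cap's flange meets the rigid lip. Pressed beyond 2.5 mm, the noses are below the lip. A locked cap holds it down about 2 mm; a cap just laid in does not press it.
- machine: Dust extractor: grey wedge fixed to the counter, 260 x 260 mm, 50 mm high at the front (-x), 155 mm at the back, the port in the middle of its slope. Origin: centre of its underside. The port's collar is 92 mm across outside; its rim is a lip 6 mm thick with a 62 mm round opening; below the lip the bore is 78 mm wide all round, so the cap may be turned any way about the axis.
- tin_center (a point): Bystander: centre of a black shoe-polish tin with a red disc on its lid, 84 mm in diameter, 26 mm high.
- heel_center (a point): Bystander: centre of a brown heel block with a tan tread, about 70 x 62 mm, 26 mm high.
- brush_center (a point): Bystander: centre of a wooden shoe brush lying on its bristles, 150 x 46 mm, 43 mm high, long along its x axis.
There are look-alikes about, which are no part of the job. There is more than one size of the part that bears cap_grip; the job needs the smallest.

How it is judged:
By the outcome, as a careful person would: the job done as asked, in the order asked, and still so for the second after the job is handed in, with the robot touching nothing.
It also fails if it takes over 45 s, if anything falls off the work surface, if the arm or the gripper's body presses on something with over 40 N, if the wrist force passes 120 N, or if a joint passes its speed limit or range.

## Working session

There is one attempt and no reset: what is moved stays moved. The work goes in short steps, Python scripts to look and compute and a tool call to move; the robot and the scene stay as the last step left them, time stands still between calls to the robot, and variables do not carry over. Pictures are saved under pics/ and viewed, at most 10 in all, crops included, and the job is handed in when it is done.

Besides the shell and the picture viewer there is one more tool, called after ">>>" in YAML: its name, and indented under it one key for each argument. carry_out: Moves the arm, as the interface text tells. Its arguments: {"type":"object","properties":{"moves":{"type":"array","items":{"type":"array","items":{"type":"number"}}},"newtons":{"type":"number"}},"required":["moves"]}

```bash
mkdir -p pics
python3 - <<'E'
from station import observe, optics, job, env
import cv2,numpy as np
s=observe();print(s)
for n in("scene","top"):
    cv2.imwrite(f"pics/{n}0.png",optics.capture(n)); m=optics.camera_model(n)
    print(n,np.round(m["mtx"],1).tolist(),m["distortion"],np.round(m["cam_to_world"],3).tolist())
E
```

```text
{'t': 0.0, 'joints': array([ 1.18857239e+00,  3.53648115e-01,  1.63413032e+00,  1.53031456e-05,
        1.15518396e+00, -2.36265096e-03]), 'joint_vel': array([-1.31824447e-04,  6.57207955e-04,  3.80774362e-05, -6.19178388e-04,
       -5.58241027e-04, -1.19749064e-03]), 'joint_torque': array([-1.16495881e-03, -5.93863857e+01, -3.34217441e+01,  6.97168708e-02,
        2.35635083e-02, -7.96143013e-05]), 'eef_pos': array([0.23153938, 0.58001237, 0.22186534]), 'eef_rot': array([-5.93061148e-01, -3.08482535e+00,  2.10752925e-03]), 'ft_force': array([-0.63954083,  0.05207362, -0.15193625]), 'moment': array([ 0.02437618, -0.07971505, -0.0058517 ]), 'finger_force': 0.0, 'opening': 0.09172205254564858}
scene [[495.5, 0.0, 285.7], [0.0, 495.5, 217.1], [0.0, 0.0, 1.0]] [-0.18153691  0.          0.          0.          0.        ] [[-0.265, 0.793, -0.549, 1.19], [0.964, 0.214, -0.157, 0.093], [-0.007, -0.571, -0.821, 1.136], [0.0, 0.0, 0.0, 1.0]]
top [[434.8, 0.0, 282.1], [0.0, 434.8, 214.2], [0.0, 0.0, 1.0]] [0.00541083 0.         0.         0.         0.        ] [[0.01, -0.993, 0.117, 0.365], [-1.0, -0.011, -0.013, -0.102], [0.014, -0.117, -0.993, 1.175], [0.0, 0.0, 0.0, 1.0]]
```

View pics/scene0.png

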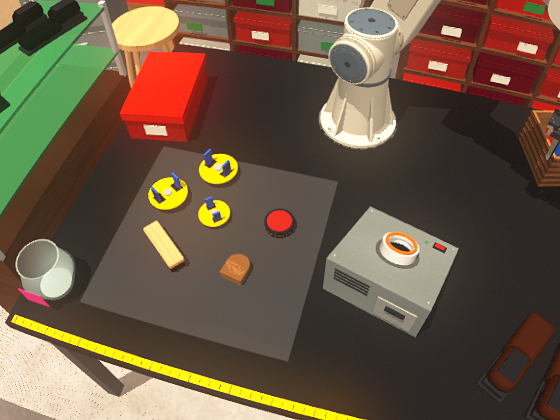

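View pics/top0.png

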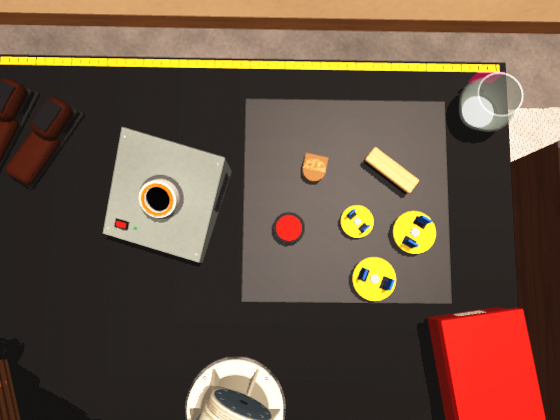

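The pictures show three yellow caps: scene (214,213)/top (357,222), scene (168,193)/top (414,232) and scene (218,168)/top (374,279). The first is the smallest, so it is the candidate. The machine is at scene (392,265)/top (165,195), with its orange seal at scene (401,243)/top (158,198).

```bash
cat > h.py <<'E'
from station import observe, optics, job, env
import cv2,numpy as np
from scipy.spatial.transform import Rotation as R
M={n:optics.camera_model(n) for n in("scene","top")}
def ray(n,p):
    m=M[n]; q=cv2.undistortPoints(np.array([[p]],float),np.array(m["mtx"]),np.array(m["distortion"]))[0,0]
    T=np.array(m["cam_to_world"]); return T[:3,3],T[:3,:3]@np.r_[q,1.]
def onz(n,p,z):
    o,d=ray(n,p); return o+d*(z-o[2])/d[2]
def tri(ps,pt):
    (o,d),(a,b)=ray("scene",ps),ray("top",pt)
    k=np.linalg.lstsq(np.c_[d,-b],a-o,rcond=None)[0]
    x,y=o+d*k[0],a+b*k[1]; return (x+y)/2,np.linalg.norm(x-y)*1e3
def proj(n,P):
    m=M[n]; W=np.linalg.inv(np.array(m["cam_to_world"]))
    return cv2.projectPoints(np.array(P,float).reshape(-1,1,3),cv2.Rodrigues(W[:3,:3])[0],W[:3,3],np.array(m["mtx"]),np.array(m["distortion"]))[0][:,0]
def blobs(im,lo,hi,amin=15):
    k=cv2.inRange(cv2.cvtColor(im,cv2.COLOR_BGR2HSV),lo,hi)
    c,_=cv2.findContours(k,cv2.RETR_EXTERNAL,cv2.CHAIN_APPROX_NONE)
    return [x for x in c if cv2.contourArea(x)>amin]
E
python3 - <<'E'
from h import *
I={n:cv2.imread(f"pics/{n}0.png") for n in M}
for n in M:
    print(n)
    for nm,lo,hi,a in(("yel",(22,150,90),(35,255,255),150),("blue",(105,120,30),(130,255,255),10),("orange",(5,150,120),(16,255,255),30)):
        for c in blobs(I[n],lo,hi,a):
            m=cv2.moments(c); h=cv2.convexHull(c)
            print(nm,cv2.contourArea(c),np.round([m['m10']/m['m00'],m['m01']/m['m00']],1),np.round(np.hstack(cv2.fitEllipse(h)[:2]),1) if len(h)>5 else'')
def crop(n,x,y,w,h,s):return cv2.resize(I[n][y:y+h,x:x+w],None,fx=s,fy=s,interpolation=cv2.INTER_CUBIC)
a=crop("scene",140,140,130,95,3);b=crop("top",330,195,130,95,3)
c=crop("scene",315,200,150,110,2.6);d=crop("top",95,120,150,150,2.6)
out=np.zeros((600,800,3),np.uint8)
for im,x,y in((a,0,0),(b,400,0),(c[:290],0,300),(d[:300],400,300)): 
    hh,ww=min(im.shape[0],600-y),min(im.shape[1],800-x,400);out[y:y+hh,x:x+ww]=im[:hh,:ww]
cv2.imwrite("pics/crop.png",out)
E
```

```text
scene
yel 2914.5 [182.4 373.1] [194.2 372.6  20.5 402.3]
yel 532.5 [214.2 214.1] [213.7 213.   25.7  31.4]
yel 661.0 [168.  193.9] [167.5 193.   30.6  39.8]
yel 747.0 [219.1 169.2] [217.9 168.2  29.3  38.4]
blue 14.5 [174.3 175.8] [ 52.7   8.   17.5 404.5]
blue 33.5 [557.3 150.3] 
orange 563.0 [235.3 267.8] [235.3 269.1  27.2  32.3]
orange 492.5 [401.1 243.1] [401.2 243.1  20.   33.1]
orange 268.0 [543.3 120.5] [529.9  27.2  29.3 240.6]
orange 53.5 [547.3  98. ] [548.3  98.5   5.4  25. ]
orange 50.0 [433.7  73.9] [428.9  71.8   5.3  74.7]
orange 52.5 [499.6  50.8] [500.   51.2   3.6  41.3]
orange 104.5 [446.1  39.3] [443.2  38.6   4.2  82. ]
orange 587.5 [155.1  49.6] [181.7  65.4  85.2 117.2]
orange 112.0 [522.8  15.2] [524.7  16.    4.8  68.5]
orange 107.0 [138.7   5.5] [145.8   5.1  17.9  39.1]
orange 51.5 [471.7   3.8] [468.4   3.6   4.9  47.7]
orange 54.0 [209.1   2.3] [200.5   1.5   3.2  70.7]
top
yel 1476.0 [373.9 278.5] [373.9 278.6  43.5  44.6]
yel 1246.5 [413.  233.4] [414.1 231.9  42.2  44. ]
yel 822.0 [356.9 221.1] [356.9 221.1  32.7  33.4]
yel 3869.0 [248.6  64.1] [252.1  64.   10.3 757.9]
blue 56.0 [388.4 283.9] [388.6 284.2   7.9  11.5]
blue 42.0 [363.6 274.2] [363.6 273.9   7.   10.7]
blue 46.5 [409.8 242.2] [410.  242.6   6.3  14.5]
blue 11.5 [364.4 228.3] [364.4 228.3   2.4   8.6]
blue 61.0 [422.7 219.5] [423.5 219.6   6.9  15.2]
blue 13.0 [350.7 212.8] [350.7 212.9   2.5   8.9]
orange 172.0 [312.2 174.3] [312.5 173.7  13.2  22.5]
orange 90.0 [315.  158.1] [314.4 161.6  16.4  25.4]
```

View pics/crop.png

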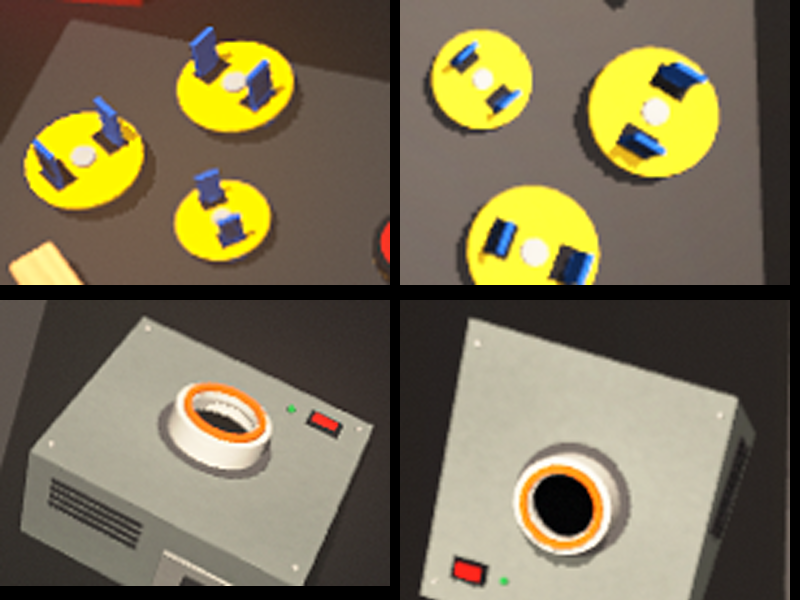

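The crop confirms the small cap at scene (214,213)/top (357,221). It is about 86 mm across, where the others measure about 115 mm. The seal ring and the four face screws are clear in both views.

Run:
```python
from h import *
I={n:cv2.imread(f"pics/{n}0.png") for n in M}
def pk(n,p,lo,hi,r=30):
    k=np.zeros((420,560,3),np.uint8);x,y=map(int,p);k[y-r:y+r,x-r:x+r]=I[n][y-r:y+r,x-r:x+r]
    return sorted(blobs(k,lo,hi,5),key=cv2.contourArea)[::-1]
el=lambda c:cv2.fitEllipse(cv2.convexHull(c))
s=[el(pk(n,p,(5,150,120),(20,255,255))[0]) for n,p in(("scene",(401,243)),("top",(158,198)))]
print("seal",s); seal=tri(s[0][0],s[1][0]);print(seal)
# screws: brightest spot near guess
def spot(n,p):
    x,y=map(int,np.round(p));w=I[n][y-4:y+5,x-4:x+5].astype(float).sum(2);w=np.clip(w-np.median(w)-40,0,None);g=np.mgrid[y-4:y+5,x-4:x+5]
    return (w*g[1]).sum()/w.sum(),(w*g[0]).sum()/w.sum()
P=[]
for a,b in(((371.5,210.8),(200,255)),((334.2,255),(217.7,163.8)),((428.5,302.7),(124.6,136.5)),((453.5,250),(108,227.7))):
    a,b=spot("scene",a),spot("top",b);q=tri(a,b);P.append(q[0]);print("screw",np.round(a,1),np.round(b,1),np.round(q[0],4),round(q[1],1))
P=np.array(P)
print("sides",[np.round(np.linalg.norm(P[i]-P[i-1]),3) for i in range(4)])
c=[el(pk(n,p,(22,150,90),(35,255,255),25)[0]) for n,p in(("scene",(214,213)),("top",(357,221)))]
print("cap",c,tri(c[0][0],c[1][0]))
for n,p in(("scene",(214,210)),("top",(357,221))):
    for b in pk(n,p,(100,90,30),(135,255,255),22): print(n,"blue",cv2.contourArea(b),b[:,0].mean(0),cv2.minAreaRect(b))
```

```text
seal [((401.20513916015625, 243.0973358154297), (19.97068977355957, 33.12282180786133), 112.72870635986328), ((156.59092712402344, 199.12855529785156), (30.51128387451172, 32.886409759521484), 139.55068969726562)]
(array([0.5208474 , 0.18825217, 0.13263953]), np.float64(1.710645334247046))
screw [371.5 210.4] [197.2 254.6] [0.3899 0.1013 0.0587] 5.0
screw [334.2 254.7] [217.6 163.7] [0.6054 0.0405 0.1525] 0.7
screw [428.1 302.4] [124.3 136.2] [0.6705 0.2673 0.1502] 1.6
screw [452.8 249. ] [107.5 227.8] [0.4561 0.3295 0.061 ] 1.1
sides [np.float64(0.238), np.float64(0.243), np.float64(0.236), np.float64(0.24)]
cap [((213.7489471435547, 213.04910278320312), (25.7099666595459, 31.432098388671875), 75.50019836425781), ((356.8510437011719, 221.10092163085938), (32.669532775878906, 33.37514877319336), 115.3390884399414)] (array([ 0.48426568, -0.31638346,  0.02222522]), np.float64(1.381318833697687))
scene blue 13.0 [209.66666667 203.33333333] ((209.6538543701172, 203.2692413330078), (5.88348388671875, 6.6679487228393555), 78.69007110595703)
scene blue 8.0 [208.5        197.85714286] ((208.45001220703125, 197.85003662109375), (1.8973664045333862, 7.273237705230713), 71.56504821777344)
top blue 16.0 [364.55555556 227.88888889] ((364.5000305175781, 227.50003051757812), (2.8284268379211426, 9.899494171142578), 45.0)
top blue 15.5 [350.73333333 212.86666667] ((350.75, 212.75), (2.1213202476501465, 8.485280990600586), 45.0)
```

```bash
cat >> h.py <<'E'
yaw=np.radians(-16.1);t=np.radians(22)
xm=np.array([np.cos(yaw),np.sin(yaw),0]);n=-np.sin(t)*xm+np.array([0,0,np.cos(t)])
FACE=np.array([.531,.185,.1035])
CAP=np.array([.4843,-.3164,0])
def fr(z,y): return np.c_[np.cross(y,z),y,z]
a=np.radians(44); RG=fr(np.array([0,0,-1.]),np.array([np.cos(a),np.sin(a),0]))
RP=fr(-n,np.array([-xm[1],xm[0],0]))
def rel(P,Rt):
    s=observe();R0=R.from_rotvec(s["eef_rot"])
    return np.round(R0.inv().apply(P-s["eef_pos"])*1e3,1),np.round((R0.inv()*R.from_matrix(Rt)).as_rotvec(),3)
E
python3 - <<'E'
from h import *
p,q=onz("top",(350.7,212.8),.05),onz("top",(364.5,227.9),.05);print(p,q,np.degrees(np.arctan2(*(p-q)[1::-1])),(p+q)/2)
print(R.from_rotvec(observe()["eef_rot"]).as_matrix().round(3))
print(rel(CAP+[0,0,.2],RG)); print(onz("top",(414,232),.03),onz("top",(374,279),.03))
E
```

```text
[ 0.50318457 -0.29601834  0.05      ] [ 0.46400326 -0.33164835  0.05      ] 42.28220996121909 [ 0.48359392 -0.31383335  0.05      ]
[[-0.929  0.371 -0.   ]
 [ 0.371  0.929 -0.001]
 [-0.    -0.001 -1.   ]]
(array([-567.1, -738.9,   22.9]), array([-0.001,  0.   ,  0.423]))
[ 0.45628525 -0.46701506  0.03      ] [ 0.33206453 -0.35889333  0.03      ]
```

>>> carry_out:
  moves:
    - [-38,-49,0,0,0,0,88]
    - [-76,-98,0,0,0,0,88]
    - [-114,-147,0,0,0,0,88]
    - [-152,-196,0,0,0,0,88]
    - [-190,-245,0,0,0,0,88]

```text
t: 0.72
eef_pos: [0.3174, 0.2806, 0.2225]
eef_rot: [0.592, 3.085, -0.0]
ft_force: [1.2, -0.4, 0.4]
opening: 0.088
finger_force: 0.0
```

>>> carry_out:
  moves:
    - [-38,-49,0,0,0,0,88]
    - [-76,-98,0,0,0,0,88]
    - [-114,-147,0,0,0,0,88]
    - [-152,-196,0,0,0,0,88]
    - [-190,-245,0,0,0,0,88]

```text
t: 1.35
eef_pos: [0.4032, -0.0175, 0.2228]
eef_rot: [0.593, 3.084, 0.0]
ft_force: [1.1, 0.9, -0.5]
opening: 0.088
finger_force: 0.0
```

>>> carry_out:
  moves:
    - [-38,-49,0,0,0,0.1,88]
    - [-76,-98,0,0,0,0.2,88]
    - [-114,-147,0,0,0,0.3,88]
    - [-152,-196,0,0,0,0.42,88]
    - [-187,-245,0,0,0,0.42,88]

```text
t: 1.98
eef_pos: [0.4859, -0.3145, 0.2223]
eef_rot: [-1.226, -2.892, -0.0]
ft_force: [1.2, 1.7, 0.2]
opening: 0.088
finger_force: 0.0
```

Run:
```python
from h import *
s=observe();print(s['t'],s['joints'].round(2),s['eef_pos']);print(rel(CAP+[0,0,.1],RG),rel(CAP+[0,0,.034],RG))
```

```text
1.975 [-0.58  0.28  1.73  0.    1.13 -1.35] [ 0.48594033 -0.31447997  0.22226672]
(array([ -0.3,  -2.5, 122.3]), array([ 0.   , -0.   ,  0.001])) (array([ -0.3,  -2.5, 188.3]), array([ 0.   , -0.   ,  0.001]))
```

>>> carry_out:
  moves:
    - [0,-2,50,0,0,0,88]
    - [0,-2,100,0,0,0,88]
    - [0,-2,136,0,0,0,88]
    - [0,-2,136,0,0,0,88]

```text
t: 2.48
eef_pos: [0.4823, -0.3125, 0.0839]
eef_rot: [-1.221, -2.888, -0.002]
ft_force: [0.1, -0.4, 0.5]
opening: 0.0879
finger_force: 0.0
```

Run:
```python
from h import *
a=optics.capture("scene")[150:250,150:280];b=optics.capture("top")[160:280,290:430]
f=lambda i:cv2.resize(i,(400,int(400*i.shape[0]/i.shape[1])),interpolation=cv2.INTER_CUBIC)
a,b=f(a),f(b);o=np.zeros((360,800,3),np.uint8);o[:a.shape[0],:400]=a[:360];o[:b.shape[0],400:]=b[:360];cv2.imwrite("pics/pre.png",o)
print(rel(CAP+[0,0,.034],RG))
```

```text
(array([-1.4, -2. , 53.3]), array([0.   , 0.   , 0.003]))
```

View pics/pre.png

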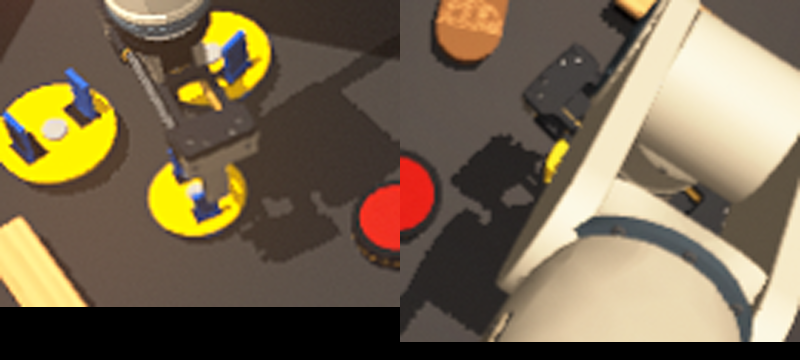

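The jaws stand over the small cap, at crop (197,190), with nothing else near them. I'll descend and pinch.

>>> carry_out:
  moves:
    - [-1,-2,35,0,0,0,88]
    - [-1,-2,52,0,0,0,88]
    - [-1,-2,52,0,0,0,88]
  newtons: 25

```text
t: 2.95
eef_pos: [0.4835, -0.3157, 0.0347]
eef_rot: [-1.223, -2.893, -0.0]
ft_force: [0.1, 0.1, 0.3]
opening: 0.0879
finger_force: 0.0
```

>>> carry_out:
  moves:
    - [0,0,0,0,0,0,66]
    - [0,0,0,0,0,0,50]
    - [0,0,0,0,0,0,40]
    - [0,0,0,0,0,0,40]
    - [0,0,0,0,0,0,40]

```text
t: 3.58
eef_pos: [0.4842, -0.3161, 0.0357]
eef_rot: [1.223, 2.893, -0.0]
ft_force: [-2.2, 1.5, 9.7]
opening: 0.0435
finger_force: 25.0
```

>>> carry_out:
  moves:
    - [0,0,0,0,0,0,40]
    - [0,0,0,0,0,0,40]
    - [0,0,0,0,0,0,40]

```text
t: 3.95
eef_pos: [0.4842, -0.3161, 0.0357]
eef_rot: [1.223, 2.893, -0.0]
ft_force: [-1.7, 1.7, 11.0]
opening: 0.0436
finger_force: 25.0
```

>>> carry_out:
  moves:
    - [0,0,-3,0,0,0,40]
    - [0,0,-10,0,0,0,40]
    - [0,0,-30,0,0,0,40]
    - [0,0,-60,0,0,0,40]
    - [0,0,-60,0,0,0,40]

```text
t: 4.58
eef_pos: [0.485, -0.3167, 0.0966]
eef_rot: [1.222, 2.89, -0.001]
ft_force: [0.4, -0.0, -1.7]
opening: 0.0436
finger_force: 24.9
```

Run:
```python
from h import *
print(env.tips_ahead,observe()['opening'],observe()['moment'])
a=optics.capture("scene")[130:230,150:280];
o=cv2.resize(a,None,fx=5,fy=5,interpolation=cv2.INTER_CUBIC);cv2.imwrite("pics/lift.png",o)
```

```text
0.008 0.043551082322948347 [-0.05426308 -0.0066098   0.04264295]
```

View pics/lift.png

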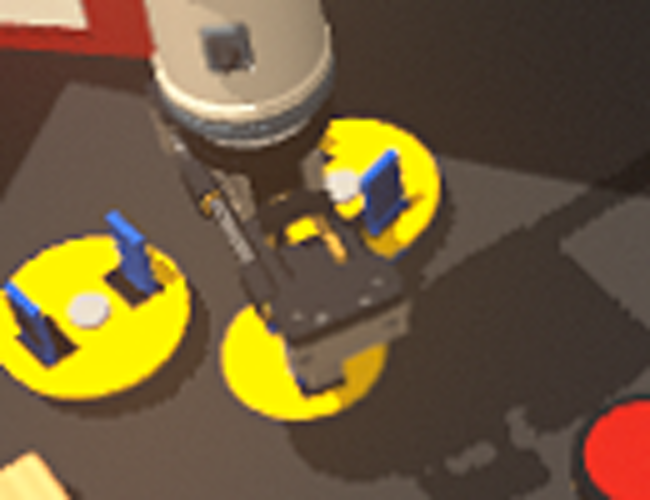

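The small cap is held at crop (305,360), square in the jaws and clear of the counter. Next I'll carry it to the port.

>>> carry_out:
  moves:
    - [0,0,-60,0,0,0,40]
    - [0,0,-120,0,0,0,40]
    - [0,0,-170,0,0,0,40]
    - [0,0,-170,0,0,0,40]

```text
t: 5.12
eef_pos: [0.4852, -0.3169, 0.2675]
eef_rot: [1.221, 2.888, -0.002]
ft_force: [-0.6, -0.4, -2.4]
opening: 0.0434
finger_force: 24.9
```

Run:
```python
from h import *
print(rel(FACE+n*.146,RP), FACE+n*.146)
```

```text
(array([375.7, 355.4,  26.9]), array([-0.1  , -0.369, -0.512])) [0.47845253 0.20016705 0.23886884]
```

>>> carry_out:
  moves:
    - [38,36,0,-0.01,-0.037,-0.05,40]
    - [76,72,0,-0.02,-0.074,-0.1,40]
    - [114,108,0,-0.03,-0.11,-0.15,40]
    - [152,144,0,-0.04,-0.15,-0.2,40]
    - [188,178,0,-0.05,-0.185,-0.256,40]

```text
t: 5.75
eef_pos: [0.4787, -0.0552, 0.262]
eef_rot: [0.79, 2.847, -0.039]
ft_force: [0.6, 0.7, -0.5]
opening: 0.0437
finger_force: 24.9
```

Run:
```python
from h import *
print(rel(FACE+n*.146,RP))
```

```text
(array([134.3, 218.4,   3.5]), array([-0.049, -0.192, -0.255]))
```

>>> carry_out:
  moves:
    - [27,44,-5,-0.01,-0.038,-0.05,40]
    - [54,88,-5,-0.02,-0.077,-0.1,40]
    - [81,132,-5,-0.03,-0.115,-0.15,40]
    - [108,176,0,-0.04,-0.154,-0.2,40]
    - [134,218,3,-0.049,-0.192,-0.255,40]

```text
t: 6.38
eef_pos: [0.4789, 0.1992, 0.2392]
eef_rot: [0.384, 2.733, -0.078]
ft_force: [0.7, -0.5, -1.1]
opening: 0.0438
finger_force: 24.9
```

>>> carry_out:
  moves:
    - [0,0,0,0,0,0,40]
    - [0,0,0,0,0,0,40]

```text
t: 6.62
eef_pos: [0.4794, 0.1972, 0.2401]
eef_rot: [0.387, 2.734, -0.079]
ft_force: [0.1, -1.2, -0.2]
opening: 0.0434
finger_force: 24.9
```

Run:
```python
from h import *
s=observe();print(rel(FACE+n*.146,RP),s['joints'].round(2))
a=optics.capture("scene")[150:330,290:490];b=optics.capture("top")[100:300,60:270]
cv2.imwrite("pics/s1.png",a)
f=lambda i:cv2.resize(i,(400,int(400*i.shape[0]/i.shape[1])),interpolation=cv2.INTER_CUBIC)
a,b=f(a),f(b);o=np.zeros((400,800,3),np.uint8);o[:a.shape[0],:400]=a[:400];o[:b.shape[0],400:]=b[:400];cv2.imwrite("pics/over.png",o)
# where is cap flange by yellow
im=optics.capture("scene");fl=s['eef_pos']-n*(.036-.023)
print("expected flange px",proj("scene",fl))
for c in blobs(im,(20,130,70),(36,255,255),100):
    if c[:,0,0].min()>290 and c[:,0,1].max()<330: print(cv2.fitEllipse(cv2.convexHull(c)))
ring=[fl+.044*(np.cos(u)*RP[:,0]+np.sin(u)*RP[:,1]) for u in np.linspace(0,6.28,60)]
print(cv2.fitEllipse(proj("scene",ring).astype(np.float32)))
```

```text
(array([2.1, 2.6, 0.5]), array([-0.003, -0.001,  0.   ])) [ 0.58  0.04  2.05 -0.39  0.84 -0.47]
expected flange px [[413.91307753 208.5252269 ]]
((412.57659912109375, 209.5172882080078), (23.74033546447754, 38.06544494628906), 111.9604721069336)
((413.8641662597656, 208.84341430664062), (19.30743408203125, 38.797908782958984), 111.96501922607422)
```

View pics/over.png

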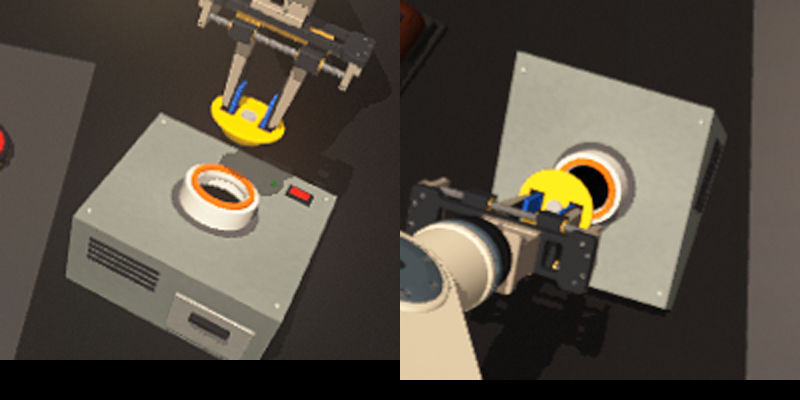

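The cap is square above the collar, with its flange at crop (247,115) and the ring at (222,187). I'll correct 2 mm and 2.6 mm sideways and go down to just above the seal.

>>> carry_out:
  moves:
    - [2,2.6,25,-0.003,0,0,40]
    - [2,2.6,48,-0.003,0,0,40]
    - [2,2.6,60,-0.003,0,0,40]
    - [2,2.6,60,-0.003,0,0,40]
    - [2,2.6,60,-0.003,0,0,40]

```text
t: 7.4
eef_pos: [0.5014, 0.1946, 0.1864]
eef_rot: [0.388, 2.73, -0.071]
ft_force: [-0.0, 0.2, -0.3]
opening: 0.0434
finger_force: 24.9
```

```bash
cat >> h.py <<'E'
def where():
    s=observe();d=s['eef_pos']-FACE
    print("h foot",round((d@n-.036)*1e3,1),"off xy(tool)",(RP.T@d*1e3)[:2].round(1),"F tool",(RP.T@s['ft_force']).round(1),"M tool",(RP.T@s['moment']).round(2),"rel",rel(FACE+n*.08,RP))
E
python3 - <<'E'
from h import *
where()
a=optics.capture("scene");b=optics.capture("top");a=a[170:300,330:480];b=b[140:260,90:240]
f=lambda i:cv2.resize(i,(400,int(400*i.shape[0]/i.shape[1])),interpolation=cv2.INTER_CUBIC)
a,b=f(a),f(b);o=np.zeros((400,800,3),np.uint8);o[:a.shape[0],:400]=a[:400];o[:b.shape[0],400:]=b[:400];cv2.imwrite("pics/near.png",o)
E
```

```text
h foot 52.5 off xy(tool) [-2.3  1. ] F tool [0.2 0.2 0.2] M tool [ 0.    0.34 -0.  ] rel (array([ 2.3, -1. ,  8.5]), array([ 0.003,  0.003, -0.002]))
```

View pics/near.png

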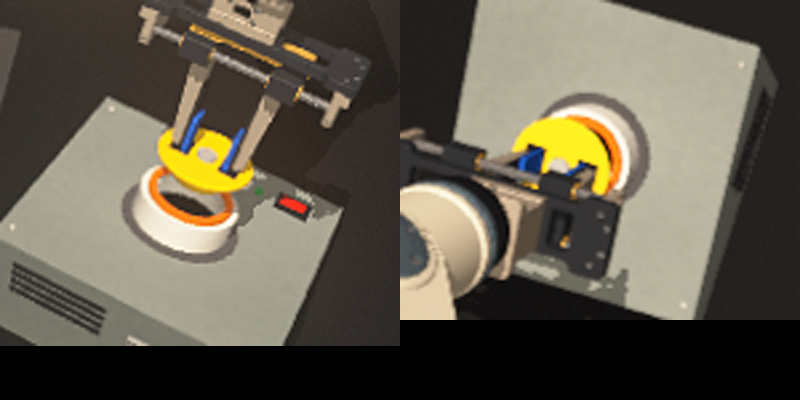

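The cap floats just above the ring, square to it. I'll trim sideways by about 1.5 mm, then feel downwards in small steps.

>>> carry_out:
  moves:
    - [1.5,-1,4,0.003,0.003,0,40]
    - [1.5,-1,6,0.003,0.003,0,40]
    - [1.5,-1,6,0.003,0.003,0,40]

```text
t: 7.88
eef_pos: [0.5016, 0.1935, 0.1793]
eef_rot: [0.389, 2.734, -0.075]
ft_force: [-0.8, 0.6, -2.3]
opening: 0.0436
finger_force: 24.9
```

Run:
```python
from h import *
for i in range(6): im=optics.capture("scene");where()
s=observe();fl=FACE+n*((s['eef_pos']-FACE)@n-.013)
ring=[fl+.044*(np.cos(u)*RP[:,0]+np.sin(u)*RP[:,1]) for u in np.linspace(0,6.28,60)]
print(cv2.fitEllipse(proj("scene",ring).astype(np.float32)))
k=cv2.inRange(cv2.cvtColor(im,cv2.COLOR_BGR2HSV),(20,130,70),(36,255,255))[:330];k[:,:330]=0
print(cv2.fitEllipse(cv2.convexHull(cv2.findNonZero(k))))
# seal as seen before vs its model
h=np.array([.5208,.1883,.1326]);hs=(h-FACE)@n;print("seal h",hs,proj("scene",[FACE+n*hs]),proj("top",[FACE+n*hs]))
```

```text
h foot 45.9 off xy(tool) [-0.1 -0. ] F tool [0.2 0.9 1.9] M tool [0.01 0.28 0.01] rel (array([0.1, 0. , 1.9]), array([-0.001, -0.001, -0.001]))
h foot 45.9 off xy(tool) [-0.1  0. ] F tool [-0.1 -1.3  1.5] M tool [-0.01  0.31 -0.02] rel (array([ 0.1, -0. ,  1.9]), array([-0.   , -0.001, -0.001]))
h foot 46.0 off xy(tool) [-0.2  0. ] F tool [ 0.1 -1.2  1.1] M tool [ 0.02  0.32 -0.05] rel (array([ 0.2, -0. ,  2. ]), array([-0.   , -0.001, -0.001]))
h foot 46.0 off xy(tool) [-0.2  0. ] F tool [-0.2  0.4  1.2] M tool [-0.05  0.3   0.07] rel (array([ 0.2, -0. ,  2. ]), array([-0.   , -0.001, -0.002]))
h foot 46.0 off xy(tool) [-0.2  0. ] F tool [-0.   0.8  1.4] M tool [-0.06  0.25 -0.01] rel (array([ 0.2, -0. ,  2. ]), array([-0.   , -0.001, -0.001]))
h foot 46.0 off xy(tool) [-0.2  0.1] F tool [0.1 0.7 1.7] M tool [-0.    0.28 -0.02] rel (array([ 0.2, -0.1,  2. ]), array([-0.   , -0.001, -0.002]))
((405.9829406738281, 230.88558959960938), (20.153589248657227, 37.57711410522461), 112.4544677734375)
((468.1983337402344, 124.41197204589844), (69.32220458984375, 279.804443359375), 30.117063522338867)
seal h 0.030994991930733417 [[400.86115547 242.87164187]] [[156.26812982 199.6227856 ]]
```

>>> carry_out:
  moves:
    - [0,0,3,0,0,0,40]
    - [0,0,6,0,0,0,40]
    - [0,0,8,0,0,0,40]
    - [0,0,8,0,0,0,40]

```text
t: 8.68
eef_pos: [0.5045, 0.1925, 0.1718]
eef_rot: [0.389, 2.734, -0.076]
ft_force: [-0.8, -0.0, -1.0]
opening: 0.0433
finger_force: 24.9
```

>>> carry_out:
  moves:
    - [0,0,2,0,0,0,40]
    - [0,0,4,0,0,0,40]
    - [0,0,6,0,0,0,40]
    - [0,0,6,0,0,0,40]

```text
t: 9.18
eef_pos: [0.5066, 0.1919, 0.1664]
eef_rot: [0.389, 2.734, -0.075]
ft_force: [0.6, 0.2, -0.4]
opening: 0.0435
finger_force: 24.9
```

Run:
```python
from h import *
where()
```

```text
h foot 31.8 off xy(tool) [-0.1 -0.1] F tool [-0.3  0.4  0.6] M tool [ 0.    0.22 -0.01] rel (array([  0.1,   0.1, -12.2]), array([-0.001, -0.001, -0.001]))
```

>>> carry_out:
  moves:
    - [0,0,2,0,0,0,40]
    - [0,0,4,0,0,0,40]
    - [0,0,4,0,0,0,40]

```text
t: 9.55
eef_pos: [0.5081, 0.1915, 0.1627]
eef_rot: [0.389, 2.734, -0.075]
ft_force: [0.5, 0.5, -1.4]
opening: 0.0434
finger_force: 24.9
```

>>> carry_out:
  moves:
    - [0,0,1.5,0,0,0,40]
    - [0,0,3,0,0,0,40]
    - [0,0,3,0,0,0,40]

```text
t: 9.93
eef_pos: [0.5091, 0.1912, 0.1599]
eef_rot: [0.389, 2.734, -0.075]
ft_force: [0.8, -0.2, -0.7]
opening: 0.0434
finger_force: 24.9
```

Run:
```python
from h import *
where()
```

```text
h foot 24.8 off xy(tool) [-0.  -0.1] F tool [-0.5  0.1  1. ] M tool [-0.01  0.26 -0.  ] rel (array([  0.1,   0.1, -19.2]), array([-0.001, -0.001, -0.001]))
```

>>> carry_out:
  moves:
    - [0,0,1.5,0,0,0,40]
    - [0,0,3,0,0,0,40]
    - [0,0,3,0,0,0,40]

```text
t: 10.3
eef_pos: [0.5102, 0.1909, 0.1572]
eef_rot: [0.389, 2.734, -0.075]
ft_force: [-0.4, -0.2, -0.8]
opening: 0.0434
finger_force: 24.9
```

>>> carry_out:
  moves:
    - [0,0,1.5,0,0,0,40]
    - [0,0,3,0,0,0,40]
    - [0,0,3,0,0,0,40]

```text
t: 10.68
eef_pos: [0.5113, 0.1906, 0.1544]
eef_rot: [0.389, 2.734, -0.075]
ft_force: [0.4, -0.3, -1.6]
opening: 0.0436
finger_force: 24.9
```

Run:
```python
from h import *
where()
```

```text
h foot 18.8 off xy(tool) [-0.1 -0.1] F tool [ 0.2 -0.2  1.7] M tool [-0.01  0.23  0.03] rel (array([  0.1,   0.1, -25.2]), array([-0.001, -0.001, -0.001]))
```

>>> carry_out:
  moves:
    - [0,0,1,0,0,0,40]
    - [0,0,2,0,0,0,40]
    - [0,0,2,0,0,0,40]

```text
t: 11.05
eef_pos: [0.512, 0.1904, 0.1526]
eef_rot: [0.389, 2.734, -0.075]
ft_force: [-0.2, 0.5, -0.4]
opening: 0.0437
finger_force: 24.9
```

>>> carry_out:
  moves:
    - [0,0,1,0,0,0,40]
    - [0,0,2,0,0,0,40]
    - [0,0,2,0,0,0,40]

```text
t: 11.42
eef_pos: [0.5128, 0.1902, 0.1507]
eef_rot: [0.389, 2.734, -0.075]
ft_force: [-0.1, 0.1, -0.9]
opening: 0.0438
finger_force: 24.9
```

Run:
```python
from h import *
where()
```

```text
h foot 14.9 off xy(tool) [-0.1 -0.1] F tool [0.5 0.  0.8] M tool [-0.    0.26 -0.04] rel (array([  0.2,   0. , -29.1]), array([-0.   , -0.001, -0.002]))
```

>>> carry_out:
  moves:
    - [0,0,1,0,0,0,40]
    - [0,0,1.5,0,0,0,40]
    - [0,0,1.5,0,0,0,40]

```text
t: 11.8
eef_pos: [0.5133, 0.1901, 0.1496]
eef_rot: [0.389, 2.734, -0.075]
ft_force: [-2.1, -0.6, 3.9]
opening: 0.0435
finger_force: 24.9
```

>>> carry_out:
  moves:
    - [0,0,1,0,0,0,40]
    - [0,0,1.5,0,0,0,40]
    - [0,0,1.5,0,0,0,40]

```text
t: 12.18
eef_pos: [0.5139, 0.19, 0.1481]
eef_rot: [0.389, 2.734, -0.075]
ft_force: [-3.5, 0.4, 5.4]
opening: 0.0437
finger_force: 24.9
```

Run:
```python
from h import *
where()
a=optics.capture("scene")[190:300,340:460]
cv2.imwrite("pics/in.png",cv2.resize(a,None,fx=5,fy=5,interpolation=cv2.INTER_CUBIC))
```

```text
h foot 12.0 off xy(tool) [-0.2  0. ] F tool [ 1.2 -0.6 -6.3] M tool [0.13 0.38 0.04] rel (array([  0.2,  -0. , -32. ]), array([-0.   , -0.001, -0.001]))
```

View pics/in.png

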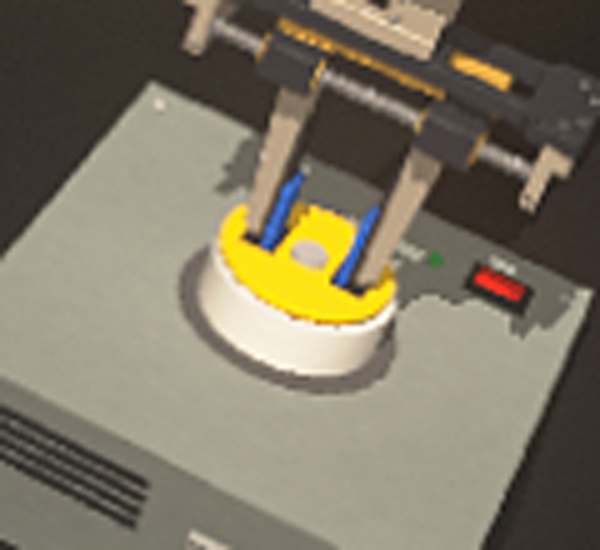

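The cap sits in the collar and the seal is in contact, with about 7 N at 2 mm of compression. I'll press on to the rigid lip.

>>> carry_out:
  moves:
    - [0,0,1,0,0,0,40]
    - [0,0,2,0,0,0,40]
    - [0,0,2,0,0,0,40]
  newtons: 30

```text
t: 12.6
eef_pos: [0.5146, 0.1898, 0.1463]
eef_rot: [0.389, 2.734, -0.075]
ft_force: [-3.9, 0.3, 6.1]
opening: 0.0438
finger_force: 30.0
```

Run:
```python
from h import *
where()
```

```text
h foot 10.1 off xy(tool) [-0.2  0. ] F tool [ 1.3 -0.8 -7.1] M tool [0.2  0.48 0.04] rel (array([  0.3,  -0. , -33.9]), array([-0.   , -0.001, -0.002]))
```

>>> carry_out:
  moves:
    - [0,0,0.5,0,0,0,40]
    - [0,0,1,0,0,0,40]
    - [0,0,1,0,0,0,40]

```text
t: 12.98
eef_pos: [0.515, 0.1897, 0.1455]
eef_rot: [0.389, 2.734, -0.075]
ft_force: [-5.1, 0.4, 8.3]
opening: 0.0433
finger_force: 30.0
```

Run:
```python
from h import *
where()
```

```text
h foot 9.1 off xy(tool) [-0.2  0.1] F tool [ 1.5 -1.1 -9.6] M tool [ 0.24  0.55 -0.  ] rel (array([  0.3,  -0.1, -34.9]), array([-0.   , -0.001, -0.002]))
```

>>> carry_out:
  moves:
    - [0,0,0.4,0,0,0,40]
    - [0,0,0.8,0,0,0,40]
    - [0,0,0.8,0,0,0,40]

```text
t: 13.35
eef_pos: [0.5152, 0.1897, 0.1453]
eef_rot: [0.389, 2.734, -0.075]
ft_force: [-11.8, 1.2, 15.8]
opening: 0.0434
finger_force: 30.1
```

Run:
```python
from h import *
where()
```

```text
h foot 8.9 off xy(tool) [-0.3  0.1] F tool [  4.9  -2.2 -19. ] M tool [0.48 0.92 0.05] rel (array([  0.4,  -0.1, -35.1]), array([-0.   , -0.001, -0.002]))
```

The force jumped from 10 to 19 N over 0.2 mm, so the flange is on the rigid lip. I'll let go here.

>>> carry_out:
  moves:
    - [0,0,0,0,0,0,80]
    - [0,0,0,0,0,0,80]
    - [0,0,0,0,0,0,80]
    - [0,0,0,0,0,0,80]

```text
t: 13.85
eef_pos: [0.5152, 0.1895, 0.1442]
eef_rot: [0.389, 2.734, -0.075]
ft_force: [-0.4, -0.2, 0.2]
opening: 0.0793
finger_force: 0.0
```

Run:
```python
from h import *
where()
```

```text
h foot 7.9 off xy(tool) [-0.1 -0.1] F tool [ 0.3 -0.3 -0.4] M tool [-0.04  0.19  0.01] rel (array([  0.1,   0.1, -36.1]), array([-0.001, -0.001, -0.001]))
```

Released with no contact force left. I'll back off along the axis, get clear and look.

>>> carry_out:
  moves:
    - [0,0,-15,0,0,0,84]
    - [0,0,-40,0,0,0,84]
    - [0,0,-90,0,0,0,84]
    - [0,0,-140,0,0,0,84]
    - [-30,0,-170,0,0,0,84]

```text
t: 14.48
eef_pos: [0.4793, 0.2001, 0.3161]
eef_rot: [0.386, 2.734, -0.072]
ft_force: [0.4, 0.2, 0.1]
opening: 0.0839
finger_force: 0.0
```

>>> carry_out:
  moves:
    - [-40,-50,0,0,0,0,84]
    - [-50,-110,0,0,0,0,84]
    - [-50,-170,0,0,0,0,84]
    - [-50,-230,0,0,0,0,84]
    - [-50,-230,0,0,0,0,84]

```text
t: 15.1
eef_pos: [0.4597, -0.0381, 0.3329]
eef_rot: [0.397, 2.732, -0.077]
ft_force: [0.8, 0.3, 0.3]
opening: 0.0841
finger_force: 0.0
```

Run:
```python
from h import *
S=optics.capture("scene");T=optics.capture("top")
def el(im,x0,x1,y0,y1):
    k=cv2.inRange(cv2.cvtColor(im,cv2.COLOR_BGR2HSV),(20,130,70),(36,255,255));m=np.zeros_like(k);m[y0:y1,x0:x1]=k[y0:y1,x0:x1]
    return cv2.fitEllipse(cv2.convexHull(cv2.findNonZero(m)))
a=el(S,360,440,205,285);b=el(T,110,200,150,245);print(a,b);p,e=tri(a[0],b[0]);print(p,e,"flange h",(p-FACE)@n)
for hh in(.0345,.0365,.038,.040):
    print(hh,[cv2.fitEllipse(proj(c,[FACE+n*hh+.044*(np.cos(u)*RP[:,0]+np.sin(u)*RP[:,1]) for u in np.linspace(0,6.28,60)]).astype(np.float32)) for c in("scene","top")])
S,T=S[200:300,345:445],T[150:250,110:210]
o=np.hstack([cv2.resize(i,(400,400),interpolation=cv2.INTER_CUBIC) for i in(S,T)]);cv2.imwrite("pics/done.png",o)
```

```text
((400.8930969238281, 241.8980255126953), (21.678274154663086, 36.625030517578125), 113.55696105957031) ((169.82177734375, 207.5382080078125), (37.3563346862793, 72.13333892822266), 121.9344482421875)
[0.50247469 0.17653481 0.10349758] 28.751251985564036 flange h 0.00938502376163004
0.0345 [((401.2773132324219, 242.0664825439453), (20.5522518157959, 36.958316802978516), 112.67536163330078), ((155.77471923828125, 199.75071716308594), (33.91413497924805, 37.33043670654297), 136.2962188720703)]
0.0365 [((401.54656982421875, 241.4285430908203), (20.530517578125, 36.99386978149414), 112.66254425048828), ((155.46286010742188, 199.93038940429688), (33.970008850097656, 37.400367736816406), 136.27635192871094)]
0.038 [((401.7488098144531, 240.9492645263672), (20.514108657836914, 37.02056884765625), 112.6529312133789), ((155.2281951904297, 200.06556701660156), (34.01203918457031, 37.45298767089844), 136.2615203857422)]
0.04 [((402.0188293457031, 240.30911254882812), (20.492076873779297, 37.05619430541992), 112.64012908935547), ((154.914306640625, 200.24639892578125), (34.06822967529297, 37.52338409423828), 136.2416534423828)]
```

View pics/done.png

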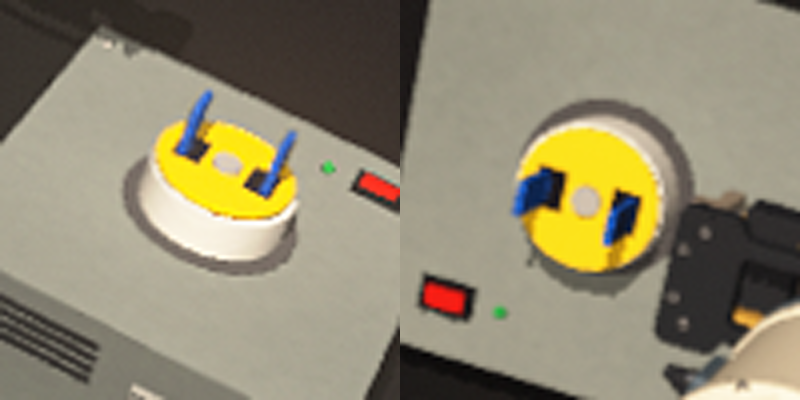

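The cap lies flush and square at crop (225,170). No orange shows. The tabs are about 53 mm apart centre to centre, the same as when free, so the noses are out under the lip. The flange height of about 35 mm also fits a locked cap, and the arm is clear.

Run:
```python
from station import job
print(job.close_job())
```

```text
the job is handed in; nothing more can be done
None
```

I pressed the smallest yellow cap down to the rigid lip (about 19 N) and released it; its tabs have sprung out to their free spacing, which indicates it is locked (I did not pull-test it), and the job is handed in at about 15 s with the arm clear and the tin, heel block and brush left alone.

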